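Try the self-inking stamp, then hold it lined up over the box on the invoice

ROBOT

A 7-joint arm with a two-finger parallel gripper is mounted at the origin on the work surface. World frame = base frame: x ahead of the robot, y to its left, z up, the work surface at z = 0. Lengths are in m, angles in rad, forces in N, time in s.
With the tool pointing down it reaches from about 0.4 to 0.85 m from the base axis. Payload 4.5 kg.
Tool frame: the origin (TCP) lies midway between the tips of the shut fingers; the grasp point (between the pads) lies 19 mm behind it; z points along the fingers, y is the line along which they close (so a half turn about z gives the same grasp; the last joint's range is limited). The gripper opens to 88 mm and grips with 3 to 60 N. Pads are 18 mm wide; open, the fingers measure 123 mm over their backs; the gripper's body (75 mm by 187 mm) begins 45 mm behind the grasp point.
Start: joints at [-1.297, 0.689, -0.195, 1.565, 0.157, 0.902, -0.215], TCP at [0.148, 0.607, 0.239] pointing down, gripper open.
Joint ranges: [-3.01, 3.01], [-0.46, 2.08], [-1.47, 1.51], [0.13, 2.56], [-1, 4.14], [0.04, 2.09], [-2.66, 2.66]. Speed limits (rad/s): [2.57, 2.57, 3.14, 3.14, 3.14, 3.14, 3.14].

INTERFACE

Orientations are given as a unit quaternion [x, y, z, w].
In Python, from plant import r gives the robot as it stands.
- The arm moves only by the tool carry_out, never from a script. Its argument "plan" is a list of rows, each an object with "rot": the turn, a rotation vector about the tool's x, y, z in rad, a list of three; "xyz": the shift along the tool's x, y, z in m, a list of three; "grip": the closure in counts, from 0 (fully open) to 255 (shut). In form: [{"rot": [wx, wy, wz], "xyz": [dx, dy, dz], "grip": grip}, ...]. A call has 1 to 8 rows; each row is the pose to reach, as a shift and turn from the pose commanded when the call began, along the tool's axes at that moment; what a row does not reach only later rows make up. A row lasts 1/12 s, in which the tool goes at most 41.7 mm and 7.16 degrees, less where a joint would pass 70% of its speed; a pose out of reach is approached as far as the arm can. A call with a gripper value outside its range is refused whole. The fingers move at their own pace and stop on an object; "squeeze" is the grip in N (left out, the last holds). Time passes only in rows, so rows that repeat a pose let the fingers close. It gives the time, the measured TCP pose, the force, the opening and the grip force at its end, in the units of the state.
- r.get_state(): the state, without advancing time (a new reading comes with each control period).
- r.snapshot(name): name is "scene" or "top"; returns the picture (420x560x3 uint8, red, green, blue); there is no depth.
- r.camera_params(name): a dict with "fx", "fy", "cx", "cy" (pixels), "position" and "attitude" of the camera in the world. Camera axes: x right, y down, z forward; pixel columns grow to the right and rows downward; lengths in m; the calibration is good to about 2 mm. A picture is of the moment at which its call begins. camera_params takes no time and is no camera call.
- r.finish_job(): hands the job in; it is judged then, once.
The state is a dict: "clock": time; "q": joint angles; "qd": joint speeds; "joint_torque": joint torques, N m; "tool_pos": TCP position; "eef_rot": TCP orientation; "contact_force": force on the tool from outside, world axes, zero at the start; "moment": the same for the moment, N m; "opening": opening from 0.0 (shut) to 1.0 (fully open); "finger_force": force on a finger pad.
Only numpy, scipy, OpenCV 4.12 (cv2) and the standard library are available. Lean on these libraries where they do the work, as an engineer would, in place of code of your own. Each camera call takes 0.05 s, during which the arm holds its last target. There are 200 camera calls.

TASK

Try the self-inking stamp on the scrap block it stands on: push its handle fully down to the stop and let it spring right back up. Then lift it over the row of stapler, punch and canister, without bumping anything and leaving everything else on the desk where it is, and line it up over the printed stamp box on the clipped invoice. Finish still holding it there, still and upright, about 1 cm above the paper, centred and square in the box with its label side towards the bottom of the sheet; do not let it touch the invoice or the clipboard, and do not put it down or let go.

Things in the scene. Friction and masses are not known exactly. Their poses are not given: they have to be found in the camera images.
- stamp: Loose self-inking stamp, about 0.15 kg, upright on the scrap block, 92 mm high. Black frame 24 mm wide (x) with a pale grey foot 36 (x) by 66 mm (y); over it the blue sprung handle, the place to grip (see point stamp_top). Origin: centre of the foot's underside; z up, x from the front (label side) to the back, y along its long side. The label side faces within about 0.7 rad of world -x.
- stamp_handle (a joint): Travel of the stamp's blue handle, m: 0 = fully up, 0.016 = pressed down to its stop. A spring pushes it up with about 4 N at the top and 10.5 N at the stop; it comes back up by itself when the push is taken away, and stays up while the stamp is carried by the handle.
- stamp_top (a point): Centre of the top of the stamp's blue handle, 92 mm above the stamp's origin (handle up); moves with the handle. The handle's cap is a block 30 mm (x) by 64 mm (y), 42 mm high below this point; grip it across its 30 mm. Front marks: a white label on the cap's -x face and a red strip along the front (-x) edge of the white panel on its top.
- stamp_front (a point): Middle of the front (label side) lower edge of the stamp's foot, 18 mm from the stamp's origin along the stamp's -x.
- scrap_block: Block of scrap paper, fixed, 105 mm (x) by 148 mm (y), 15 mm thick, with faint old impressions on it. Origin: centre of its underside, on the desk. It and the clipboard lie on either side (left, right) of the row of desk things; which is on which side varies.
- clipboard: Brown A5 clipboard, fixed flat on the desk, 236 mm (x) by 166 mm (y), with a white invoice whose surface is 4 mm above the desk. Origin: centre of the board's underside. Its +x points to the top of the sheet, where a steel clip 90 mm wide stands up to 19 mm above the desk; -x to the bottom of the sheet, which faces the robot within 0.3 rad.
- stamp_box (a point): Centre, on the paper's surface, of the printed stamp box: a dark blue outline 52 mm (x) by 82 mm (y) in the lower part of the invoice, 62 mm towards the bottom of the sheet and 18 mm towards -y from the clipboard's origin. Axes as the clipboard's: x to the top of the sheet, y along the box's long side.
- stapler: Brown bakelite stapler, loose, 120 mm (x) by 36 mm (y), 58 mm high; in the row across the way. Origin: centre of its underside.
- punch: Chrome two-hole punch with a black waste tray below, loose, 90 mm (x) by 110 mm (y), 65 mm high; in the row. Origin: centre of its underside.
- canister: Dull silver screw-top tin canister, loose, 78 mm diameter, 105 mm high; in the row. Origin: centre of its underside. The three things of the row stand about 130 mm apart along world x near y = 0, in any order.
- coaster: Black slate coaster, loose, 100 mm square, 8 mm thick, beyond the row. Origin: centre of its underside.
- cup: White ceramic cup with a handle, loose, 80 mm diameter, 85 mm high, standing on the coaster. Origin: centre of its underside.
- paperweight: Glass dome paperweight with a cork base, loose, 73 mm diameter, 42 mm high, on a 20 mm stack of receipts at the far side. Origin: centre of its underside.
Not all that is in view belongs to the job. What is shaped like the scrap_block but black is not meant.

How it is judged:
By the outcome, as a careful person would: the job done as asked, in the order asked, and still so for the second after the job is handed in, while the arm keeps its last pose, push and grip.
It also fails if it takes over 48 s, if anything falls off the work surface, if the arm or the gripper's body presses on something with over 40 N, if the wrist force passes 120 N, or if a joint passes its speed limit or range.

## Working session

There is one attempt and no reset: what is moved stays moved. The work goes in short steps, Python scripts to look and compute and a tool call to move; the robot and the scene stay as the last step left them, time stands still between calls to the robot, and variables do not carry over. Pictures are saved under pics/ and viewed, at most 10 in all, crops included, and the job is handed in when it is done.

Besides the shell and the picture viewer there is one more tool, called after "Call:" by a JSON object that holds its "method" and its "body", one argument or row to a line. carry_out: Moves the arm, as the interface text tells. Its arguments: {"type":"object","properties":{"plan":{"type":"array"},"squeeze":{"type":"number"}},"required":["plan"]}

```bash
mkdir -p pics
python3 - <<'E'
from plant import r
import cv2
for n in("scene","top"):
    im=r.snapshot(n); cv2.imwrite(f"pics/{n}0.png",im[:,:,::-1]); print(r.camera_params(n))
print(r.get_state())
E
```

```text
{'fx': 546.1196649789233, 'fy': 546.1196649789233, 'cx': 271.4407920343228, 'cy': 203.002340398485, 'position': array([ 0.97999644, -0.5567484 ,  1.21888495]), 'attitude': array([ 0.90145842,  0.33594191, -0.08850319, -0.25823039])}
{'fx': 531.381360178292, 'fy': 531.381360178292, 'cx': 274.1691036001869, 'cy': 201.56072576622208, 'position': array([ 0.34931758, -0.00456162,  1.41148702]), 'attitude': array([-0.69971494,  0.71129234, -0.05209002,  0.04181901])}
{'clock': 0.1, 'q': array([-1.2972027 ,  0.68989126, -0.19455001,  1.56622804,  0.15731077,
        0.902492  , -0.2151169 ]), 'qd': array([ 0.00034405, -0.00196827, -0.00228572, -0.00340214, -0.00060515,
       -0.00048166, -0.00089275]), 'joint_torque': array([-2.77329695e-03, -5.28498888e+01, -1.27155863e+00, -1.53837276e+01,
       -5.25867334e-02,  1.99642833e-03,  4.98994518e-05]), 'tool_pos': array([0.1483343 , 0.60656625, 0.23799971]), 'eef_rot': array([ 1.19566177e-01,  9.92825901e-01, -8.11268174e-04, -4.35586693e-05]), 'contact_force': array([-0.31514236, -0.41475202, -0.22257592]), 'moment': array([-0.00402649, -0.02939713,  0.01003606]), 'finger_force': 0.0, 'opening': 1.004368551418702}
```

View pics/scene0.png

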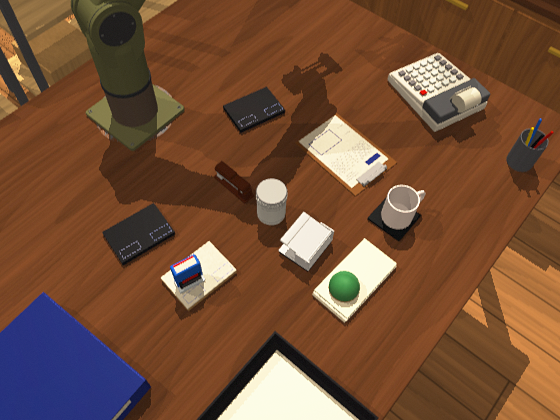

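View pics/top0.png

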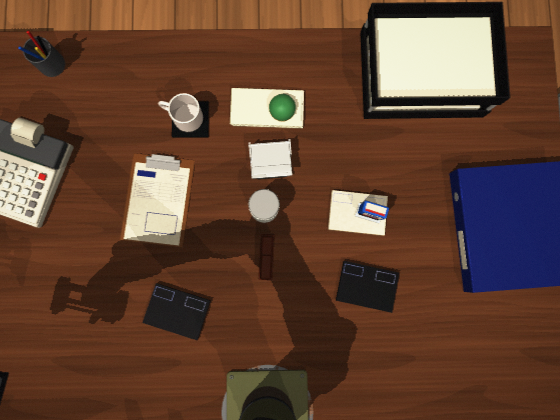

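The top view shows the stamp at about (373,210) on the scrap block on the right, and the clipboard on the left at about (158,200) with its box near (161,223). The row stands between them, with the canister at (264,205). I'll enlarge the stamp and the box.

```bash
cat > h.py <<'E'
import numpy as np, cv2
from plant import r
from scipy.spatial.transform import Rotation as R
def cam(n):
    c=r.camera_params(n); return c,R.from_quat(c['attitude']).as_matrix()
def proj(n,P):
    c,M=cam(n); p=(np.atleast_2d(P)-c['position'])@M
    return np.c_[c['fx']*p[:,0]/p[:,2]+c['cx'],c['fy']*p[:,1]/p[:,2]+c['cy']]
def back(n,uv,z):
    c,M=cam(n); uv=np.atleast_2d(np.array(uv,float))
    d=np.c_[(uv[:,0]-c['cx'])/c['fx'],(uv[:,1]-c['cy'])/c['fy'],np.ones(len(uv))]@M.T
    return c['position']+d*((np.asarray(z)-c['position'][2])/d[:,2])[:,None]
E
python3 - <<'E'
import cv2,numpy as np
s=cv2.imread("pics/scene0.png");t=cv2.imread("pics/top0.png")
f=lambda im,x,y:cv2.resize(im[y:y+60,x:x+80],(400,300),interpolation=cv2.INTER_CUBIC)
cv2.imwrite("pics/m.png",np.vstack([np.hstack([f(s,150,240),f(t,325,180)]),np.hstack([f(s,295,115),f(t,118,190)])]))
E
```

```text
(no output)
```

View pics/m.png

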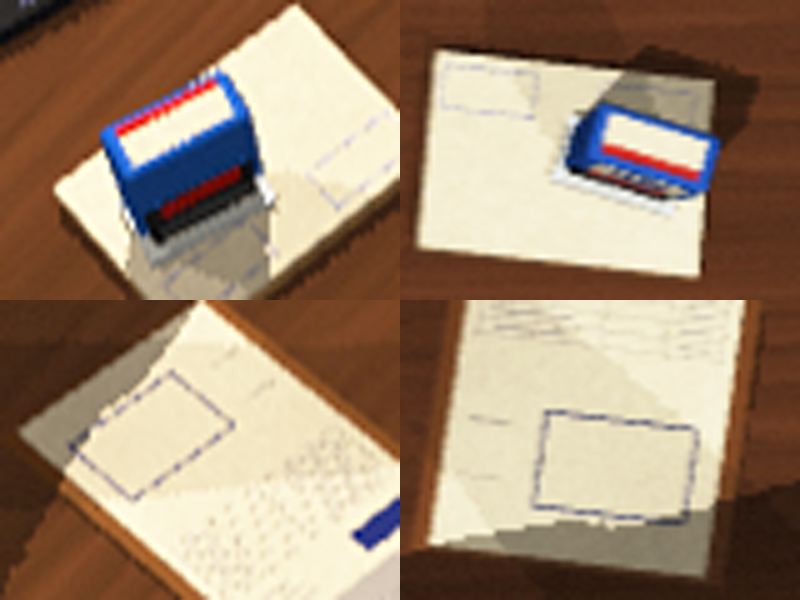

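Run:
```python
from h import *
F=lambda P,o:(np.array(P)+.5)/5-.5+np.array(o)
bt=back('top',F([(147,111),(299,129),(284,223),(131,207)],(118,190)),.004)   # farL farR nearR nearL
bs=back('scene',F([(170,72),(235,125),(133,200),(72,147)],(295,115)),.004)
pt=back('top',F([(205,110),(308,138),(300,180),(203,152)],(325,180)),.107)
ps=back('scene',F([(128,168),(228,115),(213,80),(116,130)],(150,240)),.107)
for n,P in(('boxtop',bt),('boxscene',bs),('panel top',pt),('panel sc',ps)):
    d=[np.linalg.norm(P[i]-P[i-1]).round(4) for i in range(4)]
    print(n,P[:,:2].round(4).tolist(),'c',P.mean(0).round(4),'sides',d)
    for i in range(4): 
        v=P[(i+1)%4]-P[i]; print(round(float(np.arctan2(v[1],v[0])),3),end=' ')
    print()
s=r.get_state();print(R.from_quat(s['eef_rot']).as_matrix().round(4))
for n,uv,z in(('top',(264,205),.105),('top',(270,160),.06),('top',(266,257),.058),('scene',(271,187),.105)):print(n,back(n,uv,[z])[0].round(3))
```

```text
boxtop [[0.5151, 0.3117], [0.5042, 0.231], [0.4544, 0.2386], [0.4641, 0.3194]] c [0.4845 0.2752 0.004 ] sides [np.float64(0.0516), np.float64(0.0814), np.float64(0.0504), np.float64(0.0814)]
-1.705 2.991 1.45 -0.15 
boxscene [[0.4656, 0.3191], [0.5167, 0.3128], [0.5057, 0.2332], [0.4572, 0.2398]] c [0.4863 0.2762 0.004 ] sides [np.float64(0.0797), np.float64(0.0514), np.float64(0.0804), np.float64(0.049)]
-0.121 -1.708 3.006 1.464 
panel top [[0.52, -0.2521], [0.5051, -0.3027], [0.4843, -0.2978], [0.499, -0.2502]] c [ 0.5021 -0.2757  0.107 ] sides [np.float64(0.0211), np.float64(0.0528), np.float64(0.0214), np.float64(0.0498)]
-1.855 2.91 1.271 -0.087 
panel sc [[0.5034, -0.3045], [0.5184, -0.2572], [0.5011, -0.2493], [0.486, -0.2951]] c [ 0.5022 -0.2765  0.107 ] sides [np.float64(0.0197), np.float64(0.0496), np.float64(0.0191), np.float64(0.0482)]
1.263 2.714 -1.887 -0.496 
[[-9.714e-01  2.374e-01 -3.000e-04]
 [ 2.374e-01  9.714e-01 -1.600e-03]
 [-1.000e-04 -1.600e-03 -1.000e+00]]
top [0.516 0.    0.105]
top [ 0.639 -0.017  0.06 ]
top [ 0.389 -0.003  0.058]
scene [0.513 0.009 0.105]
```

The box centre is about (0.485, 0.276) with yaw about −0.13, and its sides come out at 51×81 mm, as given. The stamp centre is about (0.502, −0.276) with yaw about −0.30, and the red strip faces the robot. I'll move along an arc, with the fingers shut for the push.

Call:
{"method": "carry_out", "body": {
  "plan": [
    {"rot": [0,0,0.8],"xyz": [-0.29,-0.13,-0.02],"grip": 255},
    {"rot": [0,0,0.8],"xyz": [-0.29,-0.13,-0.02],"grip": 255},
    {"rot": [0,0,0.8],"xyz": [-0.29,-0.13,-0.02],"grip": 255},
    {"rot": [0,0,0.8],"xyz": [-0.29,-0.13,-0.02],"grip": 255},
    {"rot": [0,0,0.8],"xyz": [-0.29,-0.13,-0.02],"grip": 255},
    {"rot": [0,0,0.8],"xyz": [-0.29,-0.13,-0.02],"grip": 255},
    {"rot": [0,0,0.8],"xyz": [-0.29,-0.13,-0.02],"grip": 255},
    {"rot": [0,0,0.8],"xyz": [-0.29,-0.13,-0.02],"grip": 255}
  ]
}}

```text
clock: 0.77
tool_pos: [0.4031, 0.4079, 0.2588]
eef_rot: [0.5, 0.866, -0.001, 0.002]
contact_force: [0.7, 0.6, -1.3]
opening: 0.419
finger_force: 0.0
```

```bash
cat >> h.py <<'E'
def go(pos,yaw):
    "shift and turn in the tool axes to: TCP pos, tool down, tool y at world angle yaw"
    s=r.get_state(); M=R.from_quat(s['eef_rot']); c,n=np.cos(yaw),np.sin(yaw)
    T=np.array([[n,c,0],[-c,n,0],[0,0,-1.]])
    print('t',s['clock'],'pos',s['tool_pos'].round(4),'F',s['contact_force'].round(1),'q',s['q'].round(2))
    print('xyz',M.inv().apply(np.array(pos)-s['tool_pos']).round(4),'rot',(M.inv()*R.from_matrix(T)).as_rotvec().round(4),'open',s['opening'],'ff',s['finger_force'])
E
python3 -c "
from h import *
go((.502,-.276,.26),-.302)"
```

```text
t 0.7667 pos [0.4031 0.4079 0.2588] F [ 0.7  0.6 -1.3] q [-0.88  0.59  0.01  1.71 -0.    0.84 -0.35]Traceback (most recent call last):
  File "<string>", line 3, in <module>
    go((.502,-.276,.26),-.302)
    ~~^^^^^^^^^^^^^^^^^^^^^^^^
  File "h.py", line 18, in go
    print('xyz',M.inv().apply(np.array(pos)-s['tool_pos']).round(4),'rot',(M.inv()*R.from_matrix(T)).as_rotvec().round(4),'open',s['opening'],'ff',s['finger_force'])
                                                                                   ~~~~~~~~~~~~~^^^
  File "scipy/spatial/transform/_rotation.pyx", line 1143, in scipy.spatial.transform._rotation.Rotation.from_matrix
ValueError: Non-positive determinant (left-handed or null coordinate frame) in rotation matrix 0: [[-0.29743029  0.95474354  0.        ]
 [-0.95474354 -0.29743029  0.        ]
 [ 0.          0.         -1.        ]].
```

```bash
sed -i 's/\[\[n,c,0\],\[-c,n,0\]/[[-n,c,0],[c,n,0]/' h.py
python3 -c "
from h import *
go((.502,-.276,.26),-.302)"
```

```text
t 0.7667 pos [0.4031 0.4079 0.2588] F [ 0.7  0.6 -1.3] q [-0.88  0.59  0.01  1.71 -0.    0.84 -0.35]
xyz [-0.6417 -0.2564  0.0007] rot [0.0019 0.0028 0.8258] open 0.41894210490432 ff 0.0
```

Call:
{"method": "carry_out", "body": {
  "plan": [
    {"rot": [0,0,0.82],"xyz": [-0.32,-0.13,0],"grip": 255},
    {"rot": [0,0,0.82],"xyz": [-0.32,-0.13,0],"grip": 255},
    {"rot": [0,0,0.82],"xyz": [-0.32,-0.13,0],"grip": 255},
    {"rot": [0,0,0.82],"xyz": [-0.32,-0.13,0],"grip": 255},
    {"rot": [0,0,0.82],"xyz": [-0.32,-0.13,0],"grip": 255},
    {"rot": [0,0,0.82],"xyz": [-0.32,-0.13,0],"grip": 255},
    {"rot": [0,0,0.82],"xyz": [-0.32,-0.13,0],"grip": 255},
    {"rot": [0,0,0.82],"xyz": [-0.32,-0.13,0],"grip": 255}
  ]
}}

```text
clock: 1.43
tool_pos: [0.4471, 0.0803, 0.2586]
eef_rot: [0.802, 0.597, -0.0, 0.0]
contact_force: [0.2, -0.6, -0.3]
opening: 0.005
finger_force: 0.0
```

```bash
python3 -c "
from h import *
go((.502,-.276,.22),-.302)"
```

```text
t 1.4333 pos [0.4471 0.0803 0.2586] F [ 0.2 -0.6 -0.3] q [-0.43  0.45  0.22  2.05 -0.15  0.66 -0.4 ]
xyz [-0.3255  0.155   0.0387] rot [-0.0002  0.0004  0.0104] open 0.004663056967845401 ff 0.0
```

Call:
{"method": "carry_out", "body": {
  "plan": [
    {"rot": [0,0,0.01],"xyz": [-0.28,0.135,0.03],"grip": 255},
    {"rot": [0,0,0.01],"xyz": [-0.28,0.135,0.03],"grip": 255},
    {"rot": [0,0,0.01],"xyz": [-0.28,0.135,0.03],"grip": 255},
    {"rot": [0,0,0.01],"xyz": [-0.28,0.135,0.03],"grip": 255},
    {"rot": [0,0,0.01],"xyz": [-0.28,0.135,0.03],"grip": 255},
    {"rot": [0,0,0.01],"xyz": [-0.28,0.135,0.03],"grip": 255},
    {"rot": [0,0,0.01],"xyz": [-0.28,0.135,0.03],"grip": 255},
    {"rot": [0,0,0.01],"xyz": [-0.28,0.135,0.03],"grip": 255}
  ]
}}

```text
clock: 2.1
tool_pos: [0.4964, -0.231, 0.2282]
eef_rot: [0.806, 0.591, -0.001, 0.001]
contact_force: [-0.2, -0.4, -0.2]
opening: 0.004
finger_force: 0.0
```

```bash
python3 -c "
from h import *
go((.502,-.276,.125),-.302)"
```

```text
t 2.1 pos [ 0.4964 -0.231   0.2282] F [-0.2 -0.4 -0.2] q [ 0.25  0.6   0.16  1.83 -0.14  0.72  0.18]
xyz [-0.0409  0.0187  0.1034] rot [ 0.001   0.0032 -0.0031] open 0.004240190749697627 ff 0.0
```

Call:
{"method": "carry_out", "body": {
  "plan": [
    {"rot": [0.001,0.003,-0.003],"xyz": [-0.041,0.0185,0.03],"grip": 255},
    {"rot": [0.001,0.003,-0.003],"xyz": [-0.041,0.0185,0.03],"grip": 255},
    {"rot": [0.001,0.003,-0.003],"xyz": [-0.041,0.0185,0.06],"grip": 255},
    {"rot": [0.001,0.003,-0.003],"xyz": [-0.041,0.0185,0.09],"grip": 255},
    {"rot": [0.001,0.003,-0.003],"xyz": [-0.041,0.0185,0.1],"grip": 255},
    {"rot": [0.001,0.003,-0.003],"xyz": [-0.041,0.0185,0.1],"grip": 255},
    {"rot": [0.001,0.003,-0.003],"xyz": [-0.041,0.0185,0.1],"grip": 255},
    {"rot": [0.001,0.003,-0.003],"xyz": [-0.041,0.0185,0.1],"grip": 255}
  ]
}}

```text
clock: 2.77
tool_pos: [0.5036, -0.2694, 0.1301]
eef_rot: [0.803, 0.595, 0.001, -0.0]
contact_force: [0.3, -0.7, -0.0]
opening: 0.003
finger_force: 0.0
```

Run:
```python
from h import *
go((.502,-.276,.107),-.302)
im=r.snapshot("scene")[:,:,::-1]; t=r.snapshot("top")[:,:,::-1]
f=lambda im,x,y:cv2.resize(im[y:y+75,x:x+100],(400,300),interpolation=cv2.INTER_CUBIC)
cv2.imwrite("pics/a.png",np.hstack([f(im,135,220),f(t,320,170)]))
```

```text
t 2.7667 pos [ 0.5036 -0.2694  0.1301] F [ 0.3 -0.7 -0. ] q [ 0.35  0.77  0.11  1.84 -0.16  0.54  0.27]
xyz [-0.0068  0.0003  0.0231] rot [ 0.0012 -0.0028  0.0065] open 0.0032393000547250484 ff 0.0
```

View pics/a.png

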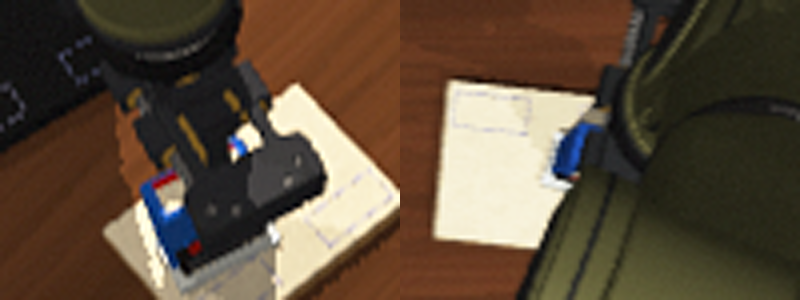

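The gripper is centred over the cap, about 2 cm above it. I'll settle and correct the last few mm.

Call:
{"method": "carry_out", "body": {
  "plan": [
    {"rot": [0,0,0],"xyz": [-0.0068,0,0],"grip": 255},
    {"rot": [0,0,0],"xyz": [-0.0068,0,0],"grip": 255},
    {"rot": [0,0,0],"xyz": [-0.0068,0,0],"grip": 255},
    {"rot": [0,0,0],"xyz": [-0.0068,0,0],"grip": 255}
  ]
}}

```text
clock: 3.2
tool_pos: [0.5007, -0.2761, 0.129]
eef_rot: [0.804, 0.595, 0.001, -0.001]
contact_force: [-0.2, 0.3, 0.9]
opening: 0.004
finger_force: 0.0
```

```bash
python3 -c "
from h import *
go((.502,-.276,.107),-.302)"
```

```text
t 3.2 pos [ 0.5007 -0.2761  0.129 ] F [-0.2  0.3  0.9] q [ 0.36  0.78  0.11  1.83 -0.16  0.54  0.28]
xyz [0.0004 0.0012 0.022 ] rot [-0.0005 -0.003   0.0056] open 0.0035190312769637867 ff 0.0
```

Call:
{"method": "carry_out", "body": {
  "plan": [
    {"rot": [0,-0.003,0.005],"xyz": [0,0.001,0.015],"grip": 255},
    {"rot": [0,-0.003,0.005],"xyz": [0,0.001,0.022],"grip": 255},
    {"rot": [0,-0.003,0.005],"xyz": [0,0.001,0.027],"grip": 255},
    {"rot": [0,-0.003,0.005],"xyz": [0,0.001,0.032],"grip": 255},
    {"rot": [0,-0.003,0.005],"xyz": [0,0.001,0.036],"grip": 255},
    {"rot": [0,-0.003,0.005],"xyz": [0,0.001,0.038],"grip": 255},
    {"rot": [0,-0.003,0.005],"xyz": [0,0.001,0.038],"grip": 255},
    {"rot": [0,-0.003,0.005],"xyz": [0,0.001,0.038],"grip": 255}
  ]
}}

```text
clock: 3.87
tool_pos: [0.502, -0.2758, 0.0917]
eef_rot: [0.805, 0.593, 0.0, -0.0]
contact_force: [-0.7, 1.1, 9.1]
opening: 0.007
finger_force: 4.9
```

```bash
python3 -c "
from h import *
go((.502,-.276,.091),-.302)"
```

```text
t 3.8667 pos [ 0.502  -0.2758  0.0917] F [-0.7  1.1  9.1] q [ 0.37  0.84  0.1   1.85 -0.17  0.46  0.28]
xyz [-0.0001  0.0001  0.0007] rot [-0.0002 -0.0005  0.0012] open 0.00669964984032928 ff 4.8643298575188965
```

9 N, so almost at the stop (10.5 N). I'll press a little further and watch the force rise.

Call:
{"method": "carry_out", "body": {
  "plan": [
    {"rot": [0,0,0],"xyz": [0,0,0.0015],"grip": 255},
    {"rot": [0,0,0],"xyz": [0,0,0.003],"grip": 255},
    {"rot": [0,0,0],"xyz": [0,0,0.003],"grip": 255},
    {"rot": [0,0,0],"xyz": [0,0,0.003],"grip": 255}
  ]
}}

```text
clock: 4.2
tool_pos: [0.5022, -0.276, 0.0913]
eef_rot: [0.805, 0.593, 0.001, 0.0]
contact_force: [-5.0, 4.0, 31.4]
opening: 0.007
finger_force: 15.5
```

Firm stop at 31 N with no further travel, at z 0.091, which is what a full press should give. Now up, and open the fingers.

Call:
{"method": "carry_out", "body": {
  "plan": [
    {"rot": [0,0,0],"xyz": [0,0,-0.008],"grip": 255},
    {"rot": [0,0,0],"xyz": [0,0,-0.016],"grip": 255},
    {"rot": [0,0,0],"xyz": [0,0,-0.03],"grip": 255},
    {"rot": [0,0,0],"xyz": [0,0,-0.05],"grip": 0},
    {"rot": [0,0,0],"xyz": [0,0,-0.06],"grip": 0},
    {"rot": [0,0,0],"xyz": [0,0,-0.06],"grip": 0},
    {"rot": [0,0,0],"xyz": [0,0,-0.06],"grip": 0},
    {"rot": [0,0,0],"xyz": [0,0,-0.06],"grip": 0}
  ]
}}

```text
clock: 4.87
tool_pos: [0.5012, -0.2756, 0.1468]
eef_rot: [0.805, 0.593, -0.001, -0.001]
contact_force: [0.3, 0.3, 0.1]
opening: 0.362
finger_force: 0.0
```

Run:
```python
from h import *
go((.502,-.276,.068),-.302)
im=r.snapshot("scene")[:,:,::-1]
f=lambda im,x,y:cv2.resize(im[y:y+75,x:x+100],(800,600),interpolation=cv2.INTER_CUBIC)
cv2.imwrite("pics/b.png",f(im,135,220))
```

```text
t 4.8667 pos [ 0.5012 -0.2756  0.1468] F [0.3 0.3 0.1] q [ 0.35  0.75  0.12  1.82 -0.15  0.58  0.27]
xyz [-0.0001  0.0011  0.0788] rot [-0.0026 -0.0004  0.0012] open 0.36165054743102526 ff 0.0
```

View pics/b.png

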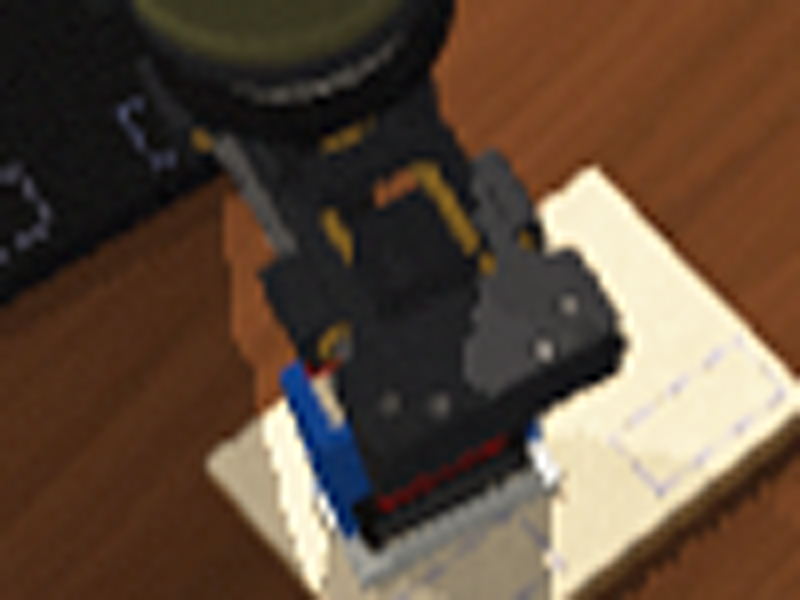

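The stamp hasn't moved: its foot corner is at about (180,292), as before. Next I'll open fully and go down over the cap.

Call:
{"method": "carry_out", "body": {
  "plan": [
    {"rot": [-0.002,0,0.001],"xyz": [0,0.001,0],"grip": 0},
    {"rot": [-0.002,0,0.001],"xyz": [0,0.001,0],"grip": 0},
    {"rot": [-0.002,0,0.001],"xyz": [0,0.001,0],"grip": 0},
    {"rot": [-0.002,0,0.001],"xyz": [0,0.001,0.025],"grip": 0},
    {"rot": [-0.002,0,0.001],"xyz": [0,0.001,0.05],"grip": 0},
    {"rot": [-0.002,0,0.001],"xyz": [0,0.001,0.07],"grip": 0},
    {"rot": [-0.002,0,0.001],"xyz": [0,0.001,0.079],"grip": 0},
    {"rot": [-0.002,0,0.001],"xyz": [0,0.001,0.079],"grip": 0}
  ]
}}

```text
clock: 5.58
tool_pos: [0.5012, -0.2755, 0.0666]
eef_rot: [0.805, 0.593, -0.001, -0.002]
contact_force: [0.1, 0.2, 0.5]
opening: 0.994
finger_force: 0.0
```

```bash
python3 -c "
from h import *
go((.502,-.276,.068),-.302)"
```

```text
t 5.5833 pos [ 0.5012 -0.2755  0.0666] F [0.1 0.2 0.5] q [ 0.37  0.88  0.09  1.86 -0.17  0.42  0.28]
xyz [-0.0002  0.0008 -0.0014] rot [-0.0032 -0.0008  0.0001] open 0.9941500917694792 ff 0.0
```

Call:
{"method": "carry_out", "body": {
  "plan": [
    {"rot": [-0.003,0,0],"xyz": [0,0.001,-0.001],"grip": 130},
    {"rot": [-0.003,0,0],"xyz": [0,0.001,-0.001],"grip": 255},
    {"rot": [-0.003,0,0],"xyz": [0,0.001,-0.001],"grip": 255},
    {"rot": [-0.003,0,0],"xyz": [0,0.001,-0.001],"grip": 255},
    {"rot": [-0.003,0,0],"xyz": [0,0.001,-0.001],"grip": 255},
    {"rot": [-0.003,0,0],"xyz": [0,0.001,-0.001],"grip": 255},
    {"rot": [-0.003,0,0],"xyz": [0,0.001,-0.001],"grip": 255},
    {"rot": [-0.003,0,0],"xyz": [0,0.001,-0.001],"grip": 255}
  ],
  "squeeze": 25
}}

```text
clock: 6.25
tool_pos: [0.5036, -0.2766, 0.0698]
eef_rot: [0.805, 0.593, 0.001, 0.002]
contact_force: [-0.8, 0.4, -0.4]
opening: 0.418
finger_force: 0.0
```

```bash
python3 -c "
from h import *
go((.502,-.276,.20),-.302)"
```

```text
t 6.25 pos [ 0.5036 -0.2766  0.0698] F [-0.8  0.4 -0.4] q [ 0.37  0.87  0.09  1.85 -0.17  0.42  0.28]
xyz [ 1.000e-04 -1.100e-03 -1.302e-01] rot [ 0.0042 -0.      0.0001] open 0.4182105831893788 ff 0.0
```

Call:
{"method": "carry_out", "body": {
  "plan": [
    {"rot": [0,0,0],"xyz": [0,0,0],"grip": 255},
    {"rot": [0,0,0],"xyz": [0,0,0],"grip": 255},
    {"rot": [0,0,0],"xyz": [0,0,0],"grip": 255},
    {"rot": [0,0,0],"xyz": [0,0,0],"grip": 255},
    {"rot": [0,0,0],"xyz": [0,0,0],"grip": 255}
  ]
}}

```text
clock: 6.67
tool_pos: [0.5034, -0.2765, 0.0696]
eef_rot: [0.805, 0.593, 0.001, 0.001]
contact_force: [0.2, -1.1, 1.7]
opening: 0.341
finger_force: 25.0
```

```bash
python3 -c "
from h import *
go((.502,-.276,.20),-.302)"
```

```text
t 6.6667 pos [ 0.5034 -0.2765  0.0696] F [ 0.2 -1.1  1.7] q [ 0.37  0.87  0.09  1.85 -0.17  0.42  0.28]
xyz [ 1.000e-04 -1.000e-03 -1.304e-01] rot [ 0.0038 -0.0001  0.    ] open 0.3413907211211441 ff 24.999698244478168
```

Gripped: the opening is 30 mm at 25 N. Next, lift straight up.

Call:
{"method": "carry_out", "body": {
  "plan": [
    {"rot": [0,0,0],"xyz": [0,0,-0.01],"grip": 255},
    {"rot": [0,0,0],"xyz": [0,0,-0.03],"grip": 255},
    {"rot": [0,0,0],"xyz": [0,0,-0.055],"grip": 255},
    {"rot": [0,0,0],"xyz": [0,0,-0.08],"grip": 255},
    {"rot": [0,0,0],"xyz": [0,0,-0.105],"grip": 255},
    {"rot": [0,0,0],"xyz": [0,0,-0.125],"grip": 255},
    {"rot": [0,0,0],"xyz": [0,0,-0.14],"grip": 255},
    {"rot": [0,0,0],"xyz": [0,0,-0.14],"grip": 255}
  ]
}}

```text
clock: 7.33
tool_pos: [0.5046, -0.2775, 0.2133]
eef_rot: [0.805, 0.593, 0.003, 0.005]
contact_force: [0.2, 0.2, -1.4]
opening: 0.339
finger_force: 25.0
```

Run:
```python
from h import *
go((.4854,.2757,.21),-.13)
im=r.snapshot("scene")[:,:,::-1]
cv2.imwrite("pics/c.png",cv2.resize(im[180:330,110:310],(800,600),interpolation=cv2.INTER_CUBIC))
```

```text
t 7.3333 pos [ 0.5046 -0.2775  0.2133] F [ 0.2  0.2 -1.4] q [ 0.33  0.65  0.15  1.77 -0.14  0.72  0.26]
xyz [ 0.5224 -0.1831  0.0008] rot [ 0.0104  0.0019 -0.1723] open 0.3393837439745728 ff 24.999434120033186
```

View pics/c.png

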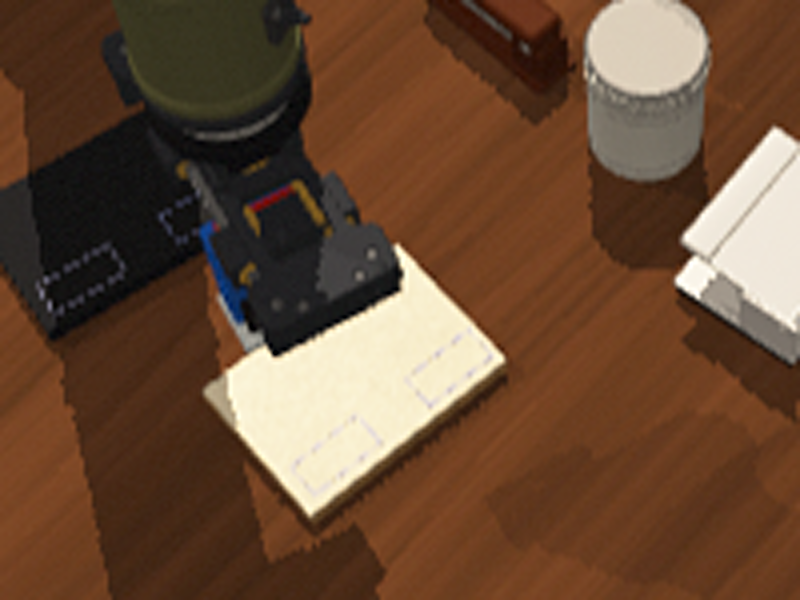

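Lifted clear and upright. Carrying over the row, with the foot at about 0.158 m against the 0.105 m canister.

Call:
{"method": "carry_out", "body": {
  "plan": [
    {"rot": [0.002,0,-0.01],"xyz": [0.02,-0.007,0],"grip": 255},
    {"rot": [0.004,0,-0.03],"xyz": [0.05,-0.0175,0],"grip": 255},
    {"rot": [0.006,0.001,-0.05],"xyz": [0.08,-0.028,0],"grip": 255},
    {"rot": [0.008,0.001,-0.07],"xyz": [0.11,-0.0385,0],"grip": 255},
    {"rot": [0.01,0.002,-0.09],"xyz": [0.145,-0.051,0],"grip": 255},
    {"rot": [0.01,0.002,-0.11],"xyz": [0.18,-0.063,0],"grip": 255},
    {"rot": [0.01,0.002,-0.13],"xyz": [0.215,-0.075,0],"grip": 255},
    {"rot": [0.01,0.002,-0.15],"xyz": [0.25,-0.0875,0],"grip": 255}
  ]
}}

```text
clock: 8.05
tool_pos: [0.4927, -0.0101, 0.2082]
eef_rot: [0.759, 0.652, -0.002, -0.004]
contact_force: [1.5, 0.7, -1.6]
opening: 0.336
finger_force: 25.0
```

```bash
python3 -c "
from h import *
go((.4854,.2757,.21),-.13)"
```

```text
t 8.05 pos [ 0.4927 -0.0101  0.2082] F [ 1.5  0.7 -1.6] q [-0.17  0.57  0.15  1.99 -0.15  0.59 -0.07]
xyz [ 0.2814 -0.0503 -0.0009] rot [-0.0081 -0.0018 -0.0213] open 0.336456630048192 ff 24.99768149850837
```

Call:
{"method": "carry_out", "body": {
  "plan": [
    {"rot": [-0.004,0,-0.005],"xyz": [0.035,-0.006,-0.001],"grip": 255},
    {"rot": [-0.005,0,-0.01],"xyz": [0.07,-0.0125,-0.001],"grip": 255},
    {"rot": [-0.005,0,-0.015],"xyz": [0.105,-0.019,-0.001],"grip": 255},
    {"rot": [-0.005,0,-0.02],"xyz": [0.14,-0.025,-0.001],"grip": 255},
    {"rot": [-0.005,0,-0.02],"xyz": [0.175,-0.031,-0.001],"grip": 255},
    {"rot": [-0.005,0,-0.02],"xyz": [0.21,-0.0375,-0.001],"grip": 255},
    {"rot": [-0.005,0,-0.02],"xyz": [0.24,-0.043,-0.001],"grip": 255},
    {"rot": [-0.005,0,-0.02],"xyz": [0.265,-0.047,-0.001],"grip": 255}
  ]
}}

```text
clock: 8.72
tool_pos: [0.4858, 0.2602, 0.2098]
eef_rot: [0.751, 0.66, -0.0, -0.002]
contact_force: [0.9, -1.1, -1.6]
opening: 0.34
finger_force: 25.0
```

Call:
{"method": "carry_out", "body": {
  "plan": [
    {"rot": [0,0,0],"xyz": [0.01,-0.002,0],"grip": 255},
    {"rot": [0,0,0],"xyz": [0.015,-0.003,0],"grip": 255},
    {"rot": [0,0,0],"xyz": [0.015,-0.003,0],"grip": 255},
    {"rot": [0,0,0],"xyz": [0.015,-0.003,0],"grip": 255},
    {"rot": [0,0,0],"xyz": [0.015,-0.003,0],"grip": 255}
  ]
}}

```text
clock: 9.13
tool_pos: [0.4868, 0.27, 0.2111]
eef_rot: [0.753, 0.658, -0.0, -0.001]
contact_force: [-0.2, 0.3, -1.3]
opening: 0.339
finger_force: 25.0
```

```bash
python3 -c "
from h import *
go((.4854,.2757,.10),-.13)"
```

```text
t 9.1333 pos [0.4868 0.27   0.2111] F [-0.2  0.3 -1.3] q [-0.72  0.64  0.21  1.82 -0.2   0.7  -0.53]
xyz [ 0.0054 -0.0021  0.1111] rot [-0.0009 -0.0005 -0.0053] open 0.33899168599554674 ff 24.99937189259441
```

Call:
{"method": "carry_out", "body": {
  "plan": [
    {"rot": [-0.001,0,-0.005],"xyz": [0.005,-0.002,0.02],"grip": 255},
    {"rot": [-0.001,0,-0.005],"xyz": [0.005,-0.002,0.045],"grip": 255},
    {"rot": [-0.001,0,-0.005],"xyz": [0.005,-0.002,0.07],"grip": 255},
    {"rot": [-0.001,0,-0.005],"xyz": [0.005,-0.002,0.095],"grip": 255},
    {"rot": [-0.001,0,-0.005],"xyz": [0.005,-0.002,0.111],"grip": 255},
    {"rot": [-0.001,0,-0.005],"xyz": [0.005,-0.002,0.118],"grip": 255},
    {"rot": [-0.001,0,-0.005],"xyz": [0.005,-0.002,0.12],"grip": 255},
    {"rot": [-0.001,0,-0.005],"xyz": [0.005,-0.002,0.12],"grip": 255}
  ]
}}

```text
clock: 9.8
tool_pos: [0.4856, 0.2771, 0.0914]
eef_rot: [0.751, 0.66, 0.001, -0.0]
contact_force: [-0.9, -0.1, -1.1]
opening: 0.338
finger_force: 25.0
```

Run:
```python
from h import *
go((.4854,.2757,.0686),-.13)
im=r.snapshot("scene")[:,:,::-1]; t=r.snapshot("top")[:,:,::-1]
cv2.imwrite("pics/d_scene.png",im);cv2.imwrite("pics/d_top.png",t)
f=lambda im,x,y:cv2.resize(im[y:y+105,x:x+70],(400,600),interpolation=cv2.INTER_CUBIC)
cv2.imwrite("pics/d.png",np.hstack([f(im,290,85),f(t,120,150)]))
```

```text
t 9.8 pos [0.4856 0.2771 0.0914] F [-0.9 -0.1 -1.1] q [-0.68  0.83  0.14  1.89 -0.25  0.43 -0.49]
xyz [-0.0015 -0.      0.0228] rot [ 0.0005 -0.0019  0.0015] open 0.3382673148293915 ff 24.999411933699776
```

View pics/d.png

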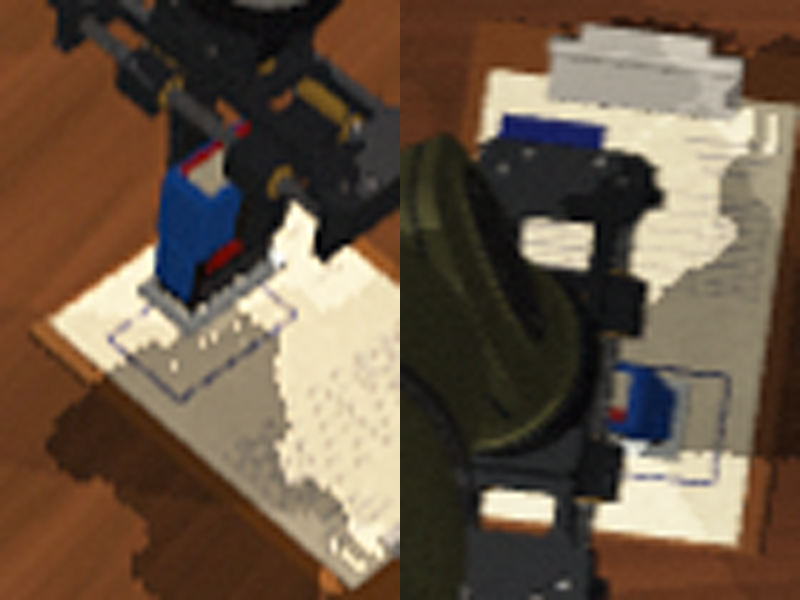

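The box is still visible around the stamp, with the red label side towards the bottom of the sheet. Next I'll go down to working height and overlay the model outlines.

Call:
{"method": "carry_out", "body": {
  "plan": [
    {"rot": [0,-0.002,0.001],"xyz": [-0.001,0,0.008],"grip": 255},
    {"rot": [0,-0.002,0.001],"xyz": [-0.001,0,0.014],"grip": 255},
    {"rot": [0,-0.002,0.001],"xyz": [-0.001,0,0.019],"grip": 255},
    {"rot": [0,-0.002,0.001],"xyz": [-0.001,0,0.022],"grip": 255},
    {"rot": [0,-0.002,0.001],"xyz": [-0.001,0,0.022],"grip": 255},
    {"rot": [0,-0.002,0.001],"xyz": [-0.001,0,0.022],"grip": 255},
    {"rot": [0,-0.002,0.001],"xyz": [-0.001,0,0.022],"grip": 255},
    {"rot": [0,-0.002,0.001],"xyz": [-0.001,0,0.022],"grip": 255}
  ]
}}

```text
clock: 10.57
tool_pos: [0.4851, 0.2773, 0.0694]
eef_rot: [0.751, 0.66, 0.0, 0.0]
contact_force: [0.9, -0.4, -1.1]
opening: 0.339
finger_force: 25.0
```

```bash
cat > ov.py <<'E'
from h import *
import sys
go((.4854,.2757,.0686),-.13)
def rect(x,y,z,yaw,a,b):
    c,n=np.cos(yaw),np.sin(yaw); p=np.array([(a,b),(a,-b),(-a,-b),(-a,b)])/2
    return np.c_[p@np.array([[c,n],[-n,c]])+[x,y],np.full(4,z)]
s=r.get_state(); x,y,z=s['tool_pos']; yd=R.from_quat(s['eef_rot']).as_matrix()[:,1]; yaw=np.arctan2(yd[1],yd[0])
out=[]
for n,o in(('scene',(290,95)),('top',(120,180))):
    im=r.snapshot(n)[:,:,::-1]; k=6.6
    c=cv2.resize(im[o[1]:o[1]+75,o[0]:o[0]+60],None,fx=k,fy=k,interpolation=cv2.INTER_CUBIC)
    for q,col in((rect(.4854,.2757,.004,-.13,.052,.082),(0,255,0)),(rect(x,y,z-.0546,yaw,.036,.066),(255,0,255)),(rect(x,y,z+.0374,yaw,.03,.064),(0,255,255))):
        cv2.polylines(c,[np.int32((proj(n,q)-o+.5)*k)],True,col,1)
    out.append(c)
cv2.imwrite(sys.argv[1],np.hstack(out)[:600])
E
python3 ov.py pics/e.png
```

```text
t 10.5667 pos [0.4851 0.2773 0.0694] F [ 0.9 -0.4 -1.1] q [-0.68  0.87  0.13  1.9  -0.25  0.39 -0.49]
xyz [-0.0015  0.0005  0.0008] rot [ 0.0005 -0.0005  0.002 ] open 0.3394880947665452 ff 24.999423455853673
```

View pics/e.png

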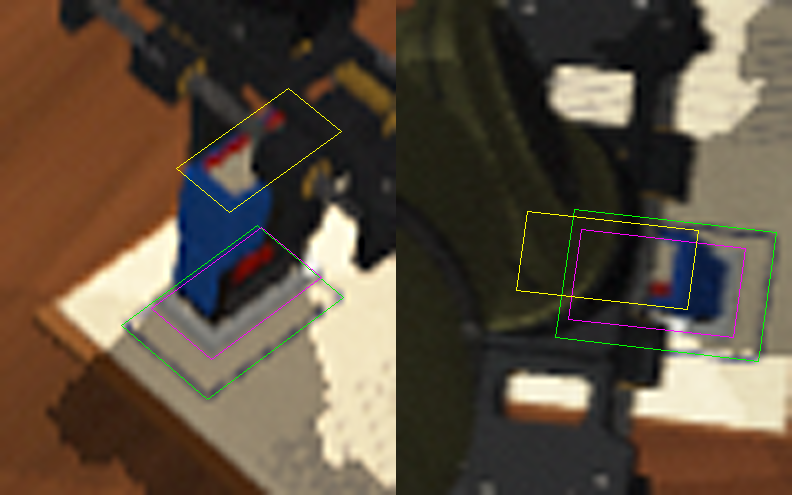

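```bash
cat > ov2.py <<'E'
from h import *
from ov import rect,x,y,z,yaw
def panel(im,n,c0,st,box):
    k=8;o=np.array(c0);c=cv2.resize(im[o[1]:o[1]+37,o[0]:o[0]+50],(400,296),interpolation=cv2.INTER_CUBIC)
    X,Y,Z,w=st
    L=[(rect(X,Y,Z,w,.036,.066),(255,0,255)),(rect(X,Y,Z+.092,w,.03,.064),(0,255,255)),(rect(X,Y,Z+.092,w,.021,.052),(0,255,0)),(rect(X,Y,Z+.05,w,.03,.064),(255,255,0))]
    if box:L.append((rect(.4854,.2757,.004,-.13,.052,.082),(0,160,0)))
    for q,col in L: cv2.polylines(c,[np.int32((proj(n,q)-o+.5)*k)],True,col,1)
    return c
S0=(.502,-.276,.015,-.302);S1=(x,y,z-.0546,yaw)
s0,t0=cv2.imread('pics/scene0.png'),cv2.imread('pics/top0.png')
s1,t1=r.snapshot('scene')[:,:,::-1],r.snapshot('top')[:,:,::-1]
cv2.imwrite('pics/s1.png',s1);cv2.imwrite('pics/t1.png',t1)
cv2.imwrite('pics/f.png',np.vstack([np.hstack([panel(s0,'scene',(163,250),S0,0),panel(t0,'top',(348,190),S0,0)]),np.hstack([panel(s1,'scene',(302,113),S1,1),panel(t1,'top',(135,200),S1,1)])]))
E
python3 ov2.py pics/e2.png
```

```text
t 10.6667 pos [0.4851 0.2773 0.0694] F [-0.6 -0.1 -1.6] q [-0.68  0.87  0.13  1.9  -0.25  0.39 -0.49]
xyz [-0.0015  0.0005  0.0008] rot [ 0.0005 -0.0006  0.002 ] open 0.3332767994554186 ff 24.999452020258275
```

View pics/f.png

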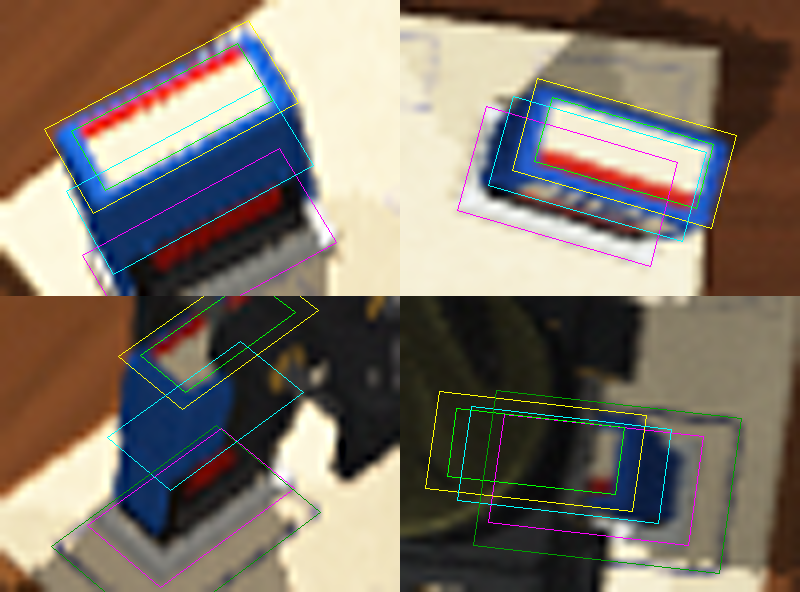

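The overlay matches the picture within about 2 mm, with the same small offsets as on the untouched stamp. The printed box fits the green outline. One last small correction, then settle.

Call:
{"method": "carry_out", "body": {
  "plan": [
    {"rot": [0,0,0.002],"xyz": [-0.0015,0.0005,0.0005],"grip": 255},
    {"rot": [0,0,0.002],"xyz": [-0.0015,0.0005,0.0005],"grip": 255},
    {"rot": [0,0,0.002],"xyz": [-0.0015,0.0005,0.0005],"grip": 255},
    {"rot": [0,0,0.002],"xyz": [-0.0015,0.0005,0.0005],"grip": 255},
    {"rot": [0,0,0.002],"xyz": [-0.0015,0.0005,0.0005],"grip": 255},
    {"rot": [0,0,0.002],"xyz": [-0.0015,0.0005,0.0005],"grip": 255},
    {"rot": [0,0,0.002],"xyz": [-0.0015,0.0005,0.0005],"grip": 255},
    {"rot": [0,0,0.002],"xyz": [-0.0015,0.0005,0.0005],"grip": 255}
  ]
}}

```text
clock: 11.53
tool_pos: [0.4853, 0.2756, 0.0687]
eef_rot: [0.752, 0.66, 0.0, -0.0]
contact_force: [0.6, -0.4, -1.4]
opening: 0.34
finger_force: 25.0
```

```bash
python3 -c "
from h import *
go((.4854,.2757,.0686),-.13)
print(r.get_state()['qd'].round(3))"
```

```text
t 11.5333 pos [0.4853 0.2756 0.0687] F [ 0.6 -0.4 -1.4] q [-0.67  0.87  0.13  1.9  -0.25  0.39 -0.48]
xyz [0.0001 0.0001 0.0001] rot [ 0.0002 -0.0003  0.0001] open 0.3401915528824283 ff 24.99957851772507
[ 0.     0.001 -0.001 -0.001  0.     0.    -0.   ]
```

```bash
python3 -c "
from plant import r
print(r.finish_job())"
```

```text
the job is handed in; nothing more can be done
None
```

I pressed the stamp to its stop and released it, carried it over the row, and handed the job in holding it still and upright, about 1 cm above the invoice. By my measurements it is centred and square in the box to within about 2 mm, label side towards the bottom of the sheet.

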